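# Gauge two stand-rod sleeves and sort them

## Task

Check the two aluminium sleeves on the gauge pin, one at a time: slide a sleeve down over the pin without forcing it until it stops, then lift it off and, before testing the other one, stand it upright in its place: in the shallow tray if it went fully home against the gauge's round base, in the deep bin if it stuck part-way. Test and sort the second sleeve the same way; set the sleeves down gently rather than letting them drop, and leave the other things on the bench where they are.

Things in the scene. Friction and masses are not known exactly. Their poses are not given: they have to be found in the camera images.
- sleeve_1_center (a point): First sleeve, upright aluminium tube, two thin dark lines round it, outside diameter 48 mm, length 100 mm, about 0.3 kg. Bore 27 mm at both ends; one sleeve (looks do not tell which) has a 13 mm narrow step 40 to 60 mm from either end and cannot pass fully over the pin. Point: its centre, 50 mm above its underside; z up its axis. Grip across the outside from above, best 75 mm above the underside.
- sleeve_2_center (a point): Second sleeve, upright aluminium tube, two thin dark lines round it, outside diameter 48 mm, length 100 mm, about 0.3 kg. Bore 27 mm at both ends; one sleeve (looks do not tell which) has a 13 mm narrow step 40 to 60 mm from either end and cannot pass fully over the pin. Point: its centre, 50 mm above its underside; z up its axis. Grip across the outside from above, best 75 mm above the underside.
- gauge: Fit gauge fixed to the bench: a round grey base, diameter 100 mm, 20 mm high, with an upright steel pin in its middle. Origin at the centre of the base's underside, on the pin's axis, z up. A good sleeve goes down until its lower end rests on the base (its centre then 70 mm above the bench); a bad one stops on the pin's top with its lower end 30 mm above the base (its centre then 100 mm above the bench).
- gauge_tip (a point): Top of the gauge pin, on its axis, 90 mm above the bench. The pin is 24 mm in diameter and stands 70 mm above the base; its last 10 mm taper to 18 mm.
- tray: Shallow grey square tray for good sleeves, fixed to the bench, 180 x 180 mm outside, rim 18 mm high, walls and floor 5 mm thick, empty. Origin at the centre of its underside; x and y along its sides. Tray and bin may change places.
- bin: Deep grey square bin for bad sleeves, fixed to the bench, 180 x 180 mm outside, rim 60 mm high, walls and floor 5 mm thick, empty. Origin at the centre of its underside; x and y along its sides.
- beaker: Glass beaker, diameter 72 mm, 80 mm high, standing among the sleeves; not to be moved. Origin at the centre of its underside.
- stopper: Black rubber stopper, diameter 36 mm, 40 mm high, near the gauge; not to be moved. Origin at the centre of its underside.
- vial: Small capped glass vial, diameter 34 mm, 50 mm high, near the gauge; not to be moved. Origin at the centre of its underside.
- torch: Black pocket torch standing on end, diameter 34 mm, 115 mm high, beyond the sleeves; not to be moved. Origin at the centre of its underside.
- jar: White jar with an orange cap, diameter 60 mm, 75 mm high, beyond the sleeves; not to be moved. Origin at the centre of its underside.
- spatula: Steel laboratory spatula, a flat strip 205 mm long and 6 mm thick, lying at the far side; not to be moved. Origin on its underside near its middle, x along its length.

How it is judged:
On the way, in this order (a step that is already met when the one before it is completed fails the run):
1. one sleeve has been slid over the gauge pin until it stops (good one home on the base, bad one on the pin's top) (((horizontal distance between sleeve_1_center and gauge_tip below 0.005 m and angle between sleeve_1_center's own z axis and vertical below 0.08 rad and z of sleeve_1_center in the frame of gauge below 0.075 m) or (horizontal distance between sleeve_2_center and gauge_tip below 0.007 m and angle between sleeve_2_center's own z axis and vertical below 0.12 rad and z of sleeve_2_center in the frame of gauge below 0.106 m))), for 0.2 s.
2. that sleeve stands released in its place (good: shallow tray, bad: deep bin) (((x of sleeve_1_center in the frame of tray between -0.064 and 0.064 m and y of sleeve_1_center in the frame of tray between -0.064 and 0.064 m and height (world z) of sleeve_1_center below 0.062 m and angle between sleeve_1_center's own z axis and vertical below 0.1 rad and contact force between sleeve_1 and the fingers below 0.1 N and linear speed of sleeve_1 below 0.03 m/s) or (x of sleeve_2_center in the frame of bin between -0.064 and 0.064 m and y of sleeve_2_center in the frame of bin between -0.064 and 0.064 m and height (world z) of sleeve_2_center below 0.062 m and angle between sleeve_2_center's own z axis and vertical below 0.1 rad and contact force between sleeve_2 and the fingers below 0.1 N and linear speed of sleeve_2 below 0.03 m/s))), for 0.2 s.
3. with the first one in its place, the other sleeve has been slid over the gauge pin until it stops ((((x of sleeve_1_center in the frame of tray between -0.064 and 0.064 m and y of sleeve_1_center in the frame of tray between -0.064 and 0.064 m and height (world z) of sleeve_1_center below 0.062 m and angle between sleeve_1_center's own z axis and vertical below 0.1 rad and contact force between sleeve_1 and the fingers below 0.1 N and linear speed of sleeve_1 below 0.03 m/s) and (horizontal distance between sleeve_2_center and gauge_tip below 0.007 m and angle between sleeve_2_center's own z axis and vertical below 0.12 rad and z of sleeve_2_center in the frame of gauge below 0.106 m)) or ((x of sleeve_2_center in the frame of bin between -0.064 and 0.064 m and y of sleeve_2_center in the frame of bin between -0.064 and 0.064 m and height (world z) of sleeve_2_center below 0.062 m and angle between sleeve_2_center's own z axis and vertical below 0.1 rad and contact force between sleeve_2 and the fingers below 0.1 N and linear speed of sleeve_2 below 0.03 m/s) and (horizontal distance between sleeve_1_center and gauge_tip below 0.005 m and angle between sleeve_1_center's own z axis and vertical below 0.08 rad and z of sleeve_1_center in the frame of gauge below 0.075 m)))), for 0.2 s.
At the end, for the whole second after the job is handed in: The sleeve that goes home on the gauge stands released, at rest and upright (within 0.1 rad) in the shallow tray, and the sleeve that sticks stands so in the deep bin, each with its axis within 64 mm of the middle along both sides (x of sleeve_1_center in the frame of tray between -0.064 and 0.064 m and y of sleeve_1_center in the frame of tray between -0.064 and 0.064 m and height (world z) of each of sleeve_1_center, sleeve_2_center below 0.062 m and angle between each of sleeve_1_center, sleeve_2_center's own z axis and vertical below 0.1 rad and contact force between each of sleeve_1, sleeve_2 and the fingers below 0.1 N and linear speed of each of sleeve_1, sleeve_2 below 0.03 m/s and x of sleeve_2_center in the frame of bin between -0.064 and 0.064 m and y of sleeve_2_center in the frame of bin between -0.064 and 0.064 m); the robot touches nothing.
It fails at once if a sleeve forced against the gauge (over 60 N) (contact force between any of sleeve_1, sleeve_2 and gauge above 60 N).
It fails at once if a sleeve dropped (moving faster than 0.75 m/s with no finger on it) ((linear speed of sleeve_1 above 0.75 m/s and contact force between sleeve_1 and the fingers below 0.05 N) or (linear speed of sleeve_2 above 0.75 m/s and contact force between sleeve_2 and the fingers below 0.05 N)).
It fails at once if a bystander moved more than 30 mm or tipped over (distance of any of beaker, stopper, vial, torch, jar, spatula from where it was at the start of the episode above 0.03 m or angle between any of beaker, stopper, vial, torch, jar, spatula's own z axis and vertical above 0.5 rad).
It also fails if it takes over 72 s, if anything falls off the work surface, if the arm or the gripper's body presses on something with over 40 N, if the wrist force passes 120 N, or if a joint passes its speed limit or range.

## Robot

A 6-joint arm with a two-finger parallel gripper is mounted at the origin on the work surface. World frame = base frame: x ahead of the robot, y to its left, z up, the work surface at z = 0. Lengths are in m, angles in rad, forces in N, time in s.
With the tool pointing down it reaches from about 0.325 to 0.775 m from the base axis. Payload 5.5 kg.
Tool frame: the origin (TCP) lies at the very end of the fingers, on their centre line; the grasp point (between the pads) lies 19 mm behind it (arm.tcp_to_grasp is the distance from the TCP to the grasp point, in m); y points along the fingers, z is the direction in which the jaws open and shut, and the axes are right-handed (so a half turn about y gives the same grasp; the last joint's range is limited). The gripper opens to 88 mm and grips with 3 to 60 N. Pads are 20 mm wide; open, the fingers measure 115 mm over their backs; the gripper's body (75 mm by 178 mm) begins 61 mm behind the grasp point.
Start: joints at [-1.297, 0.091, 1.231, -0, 1.82, -0.057], TCP at [0.195, -0.567, 0.223] pointing down, gripper open.
Joint ranges: [-2.87, 2.87], [-0.86, 2.18], [0.17, 2.46], [-1.51, 4.65], [0.06, 2.69], [-2.65, 2.65]. Speed limits (rad/s): [2.57, 2.57, 3.01, 3.14, 3.14, 3.14].

## Interface

Orientations are given as a 3x3 rotation matrix whose columns are the frame's x, y, z axes.
In Python, from plant import telemetry, imaging, arm, finder gives the robot as it stands.
- The arm moves only by the tool jog_arm, never from a script. Its arguments are lists of equal length, an entry for each row: "delta_pos": the shift along the tool's x, y, z each as a share of 300 mm, from -1 to 1, a list of three; "twist": the turn, a rotation vector about the tool's x, y, z each as a share of 90 degrees, from -1 to 1, a list of three. In form: {"delta_pos": [[dx, dy, dz], ...], "twist": [[ax, ay, az], ...]}. A call has exactly 5 rows; each row is the pose to reach, as a shift and turn from the pose commanded when the call began, along the tool's axes at that moment; what a row does not reach only later rows make up. A row lasts 1/12 s, in which the tool goes at most 41.7 mm and 7.16 degrees, less where a joint would pass 70% of its speed; a pose out of reach is approached as far as the arm can. A call with a number of a shift or a turn outside -1 to 1 is refused whole. A call with a gripper value outside its range is refused whole. "fingers" is the closure in counts, from 0 (fully open) to 255 (shut), set as the call begins (left out, the last holds). The fingers move at their own pace and stop on an object; "squeeze" is the grip in N (left out, the last holds). Time passes only in rows, so rows that repeat a pose let the fingers close, or fill a call up. It gives the time, the measured TCP pose, the force and the opening at its end, in the units of the state.
- telemetry.observe(): the state, without advancing time (a new reading comes with each control period).
- imaging.capture(name): name is "scene" or "top" or "wrist"; returns the picture (400x640x3 uint8, red, green, blue); there is no depth.
- imaging.calibration(name): a dict with "K" (3x3 intrinsics, pixels), "R" (3x3) and "t" (3): a world point X has camera coordinates R X + t. Camera axes: x right, y down, z forward; pixel columns grow to the right and rows downward; lengths in m; the calibration is good to about 2 mm. The wrist camera is an equidistant fisheye: a pixel r from the principal point sees the ray r / f radians off the axis. A picture is of the moment at which its call begins: read the wrist's pose just before it. calibration takes no time and is no camera call; for the wrist camera it gives the pose at the moment of the call.
- arm.close_job(): hands the job in, once; it reports no verdict.
Trained networks look in the newest picture that a camera, given by its name, has taken for a name from the list of things; names that differ only in an ending like _2 or _b are one class to them, and where a whole thing is asked for, a point or a joint stands for the part that bears it (a point fixed in the world has none). Each returns a list of dicts, best first, with "p" (0 to 1); they miss things now and then, are a little off and sometimes report something else, mostly with a low value. They report only what shows in the picture. A call takes as long as a camera call.
- finder.search_frame(camera, label): "rect" ([left, top, width, height] in pixels, round what is visible of it).
The state is a dict: "time": time; "joints": joint angles; "joint_vel": joint speeds; "tau": joint torques, N m; "eef_pos": TCP position; "orientation": TCP orientation; "force": force on the tool from outside, world axes, zero at the start; "moment": the same for the moment, N m; "opening": finger opening in m.
Only numpy, scipy, OpenCV 4.12 (cv2) and the standard library are available. Lean on these libraries where they do the work, as an engineer would, in place of code of your own. Each camera call takes 0.05 s, during which the arm holds its last target.

## Working session

There is one attempt and no reset: what is moved stays moved. The work goes in short steps, Python scripts to look and compute and a tool call to move; the robot and the scene stay as the last step left them, time stands still between calls to the robot, and variables do not carry over. Pictures are saved under pics/ and viewed, and the job is handed in when it is done.

Besides the shell and the picture viewer there is one more tool, called after ">>>" by a JSON object that holds its "api" and its "payload", one argument or row to a line. jog_arm: Moves the arm, as the interface text tells. Its arguments: {"type":"object","properties":{"delta_pos":{"type":"array"},"twist":{"type":"array"},"fingers":{"type":"number"},"squeeze":{"type":"number"}},"required":["delta_pos","twist"]}

```bash
ls; mkdir -p pics; python3 - <<'E'
from plant import telemetry, imaging, arm, finder
import cv2
s=telemetry.observe(); print(s)
for n in ("scene","top"):
    im=imaging.capture(n); cv2.imwrite(f"pics/{n}0.png",im[:,:,::-1])
    c=imaging.calibration(n); print(n,c)
    for l in ["sleeve_1_center","gauge","gauge_tip","tray","bin","beaker","stopper","vial","torch","jar","spatula"]:
        try: print(l,[( [round(float(v)) for v in d['rect']],round(d['p'],2)) for d in finder.search_frame(n,l)[:4]])
        except Exception as e: print(l,e)
print(telemetry.observe()['time'])
E
```

```text
pics
{'time': 0.0, 'joints': array([-1.29667428e+00,  9.18512790e-02,  1.23187865e+00, -2.87228518e-05,
        1.81977759e+00, -5.67281624e-02]), 'joint_vel': array([ 0.00021006,  0.00038085,  0.00048567,  0.00057725, -0.00054372,
       -0.00058908]), 'tau': array([-4.79080336e-04, -4.46455264e+01, -4.06442392e+01,  6.97640190e-02,
        2.94094789e-02, -1.39843937e-04]), 'eef_pos': array([ 0.19480265, -0.56718882,  0.22151549]), 'orientation': array([[-9.45768810e-01, -5.45155462e-04,  3.24840055e-01],
       [-3.24840502e-01,  1.83583501e-03, -9.45767032e-01],
       [-8.07626818e-05, -9.99998166e-01, -1.91336407e-03]]), 'force': array([ 0.34019704, -0.44204617,  0.02860449]), 'moment': array([-0.01992016,  0.0129741 ,  0.01984526]), 'opening': 0.08767175251483988}
scene {'K': array([[421.05149479,   0.        , 320.93241765],
       [  0.        , 421.05149479, 204.66536469],
       [  0.        ,   0.        ,   1.        ]]), 'R': array([[-0.6901621 ,  0.72349221,  0.01533964],
       [ 0.6024267 ,  0.58616028, -0.54175474],
       [-0.40094682, -0.36465758, -0.84039663]]), 
[... 574 characters left out ...]
[  0.        , 382.87420827, 197.28466534],
       [  0.        ,   0.        ,   1.        ]]), 'R': array([[-0.02770493, -0.99957573, -0.00898879],
       [-0.9887374 ,  0.02872534, -0.14687821],
       [ 0.1470741 ,  0.0048183 , -0.98911374]]), 't': array([0.0372972 , 0.57218251, 0.90009793])}
sleeve_1_center [([316, 162, 20, 25], 0.59)]
gauge [([326, 221, 36, 40], 0.7)]
gauge_tip [([324, 217, 43, 42], 0.61)]
tray []
bin [([149, 192, 89, 82], 0.57)]
beaker [([324, 218, 40, 43], 0.74), ([256, 171, 29, 35], 0.7)]
stopper [([269, 285, 11, 16], 0.75)]
vial []
torch [([404, 111, 24, 26], 0.57)]
jar [([221, 116, 31, 33], 0.71), ([316, 164, 16, 22], 0.22)]
spatula [([321, 78, 24, 74], 0.75)]
1.2
```

View pics/scene0.png

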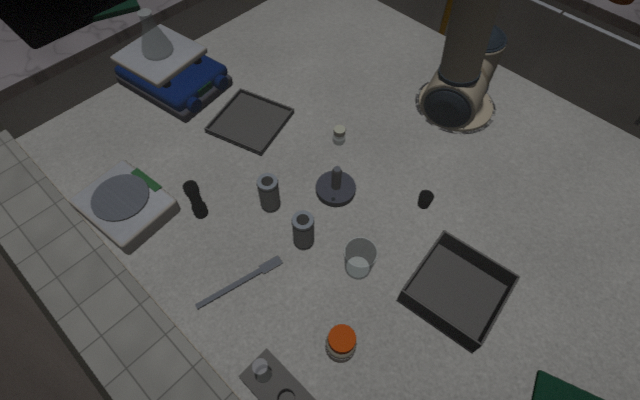

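View pics/top0.png

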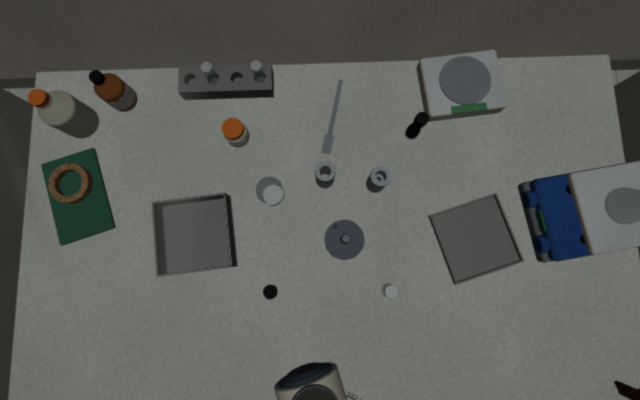

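The scene view shows two sleeves at about (269,193) and (303,230), the gauge at (336,185), the tray at (250,120) and the bin at (458,290). In the top view the same things are at (325,170), (380,177), (345,238), (475,238) and (195,235). I'll enlarge the top view to measure centres.

```bash
cat > h.py <<'E'
import numpy as np, cv2
from plant import telemetry, imaging, arm, finder
def onplane(name,uv,z,c=None):
    c=c or imaging.calibration(name); K,R,t=c['K'],c['R'],c['t']
    d=R.T@np.linalg.solve(K,[uv[0],uv[1],1.0]); o=-R.T@t
    return o+d*(z-o[2])/d[2]
def proj(name,X,c=None):
    c=c or imaging.calibration(name); p=c['K']@(c['R']@np.array(X,float)+c['t']); return p[:2]/p[2]
E
python3 - <<'E'
import cv2
t=cv2.imread('pics/top0.png'); s=cv2.imread('pics/scene0.png')
def crop(im,x,y,w,h,k): return cv2.resize(im[y:y+h,x:x+w],None,fx=k,fy=k,interpolation=cv2.INTER_CUBIC)
cv2.imwrite('pics/tc.png',cv2.convertScaleAbs(crop(t,300,150,100,120,5),alpha=1.8))
cv2.imwrite('pics/sc.png',cv2.convertScaleAbs(crop(s,250,155,110,100,6),alpha=1.8))
E
```

```text
(no output)
```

View pics/tc.png

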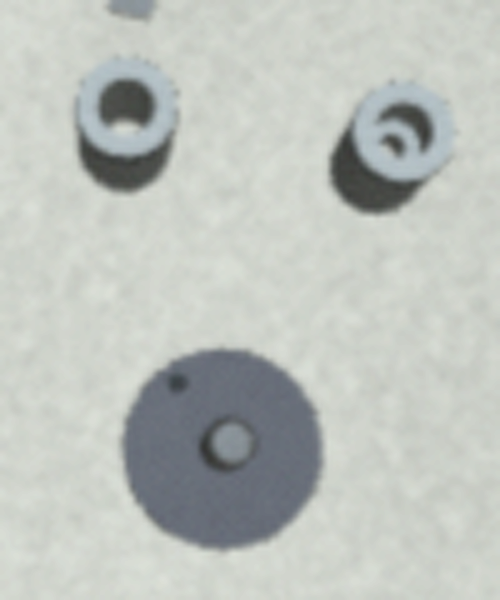

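View pics/sc.png

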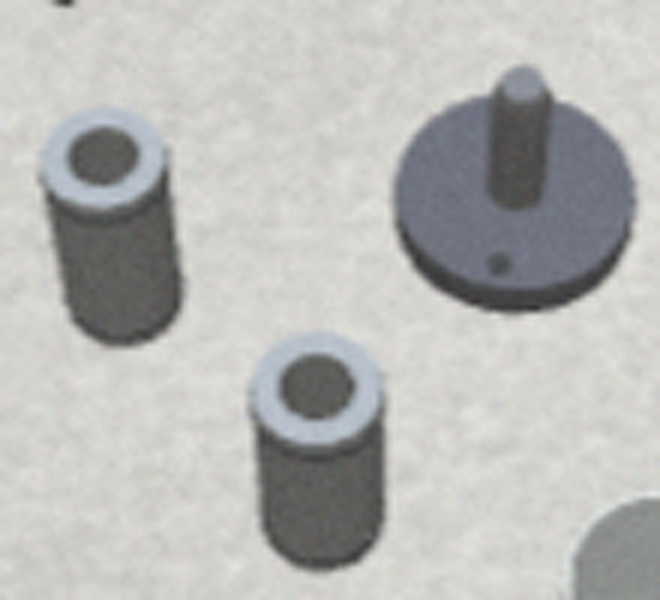

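Enlarged, the top view shows a narrow step inside the right-hand sleeve (crop 403,132) and an open bore in the left one (127,106), though the gauge test will decide. Next I'll fit ellipses and work out positions.

```bash
cat > m.py <<'E'
from h import *
def ell(im,x,y,w,h,lo,k=6):
    c=cv2.resize(im[y:y+h,x:x+w],None,fx=k,fy=k,interpolation=cv2.INTER_CUBIC)
    m=cv2.inRange(c,np.array(lo[0]),np.array(lo[1]))
    return c,m
E
python3 - <<'E'
from h import *
for n in('top','scene'):
    im=cv2.imread(f'pics/{n}0.png')
    pts={'top':dict(ringA=(325,163),ringB=(372,176),base=(335,245),tip=(346,238),bench=(350,200),side=(325,184)),
     'scene':dict(ringA=(294,220),ringB=(259,183),base=(325,190),tip=(337,167),bench=(290,175),pinside=(336,182))}[n]
    print(n,{k:im[v[1],v[0]].tolist() for k,v in pts.items()})
E
```

```text
top {'ringA': [110, 107, 100], 'ringB': [110, 106, 99], 'base': [67, 62, 59], 'tip': [84, 80, 75], 'bench': [115, 120, 117], 'side': [39, 42, 41]}
scene {'ringA': [114, 108, 103], 'ringB': [112, 106, 100], 'base': [73, 66, 63], 'tip': [85, 80, 77], 'bench': [116, 119, 119], 'pinside': [42, 43, 43]}
```

```bash
python3 - <<'E'
from h import *
ws={'top':dict(A=(310,155,32,35),B=(364,160,32,38),base=(318,212,54,54)),'scene':dict(A=(286,205,34,50),B=(252,168,32,50),base=(310,160,52,55))}
C={}
for n in ws:
    im=cv2.imread(f'pics/{n}0.png'); k=6
    for l,(x,y,w,h) in ws[n].items():
        c=cv2.GaussianBlur(cv2.resize(im[y:y+h,x:x+w],None,fx=k,fy=k,interpolation=cv2.INTER_CUBIC),(0,0),3).astype(int)
        br=c[:,:,0]-c[:,:,2]; g=c.mean(2)
        m=((br>4)&((g>78) if l!='base' else (g<92)&(g>52))).astype(np.uint8)*255
        cs,_=cv2.findContours(m,cv2.RETR_EXTERNAL,cv2.CHAIN_APPROX_NONE)
        cc=cv2.convexHull(max(cs,key=cv2.contourArea))
        e=cv2.fitEllipse(cc); uv=((np.array(e[0])+.5)/k-.5)+[x,y]
        z=.1 if l!='base' else .02
        print(n,l,uv.round(2),np.array(e[1]).round(1)/k,onplane(n,uv,z).round(4))
    uv={'top':(346.2,238.0),'scene':(336.8,168.0)}[n]
    print('tip',onplane(n,uv,.09).round(4), )
    # tray corners
E
python3 - <<'E'
import cv2
t=cv2.imread('pics/top0.png')
a=cv2.resize(t[180:290,425:525],None,fx=4,fy=4,interpolation=cv2.INTER_CUBIC)
b=cv2.resize(t[180:290,145:245],None,fx=4,fy=4,interpolation=cv2.INTER_CUBIC)
cv2.imwrite('pics/tb.png',cv2.convertScaleAbs(cv2.hconcat([b,a]),alpha=2))
E
```

```text
top A [324.78 170.81] [19.43333333 20.        ] [0.6264 0.0014 0.1   ]
top B [380.35 175.7 ] [19.33333333 20.15      ] [ 0.6109 -0.1274  0.1   ]
top base [344.04 239.28] [39.15 39.45] [ 0.4692 -0.0424  0.02  ]
tip [ 0.4694 -0.0431  0.09  ]
scene A [302.3  219.29] [18.85 22.  ] [0.6268 0.0023 0.1   ]
scene B [266.7  180.83] [16.71666667 20.78333333] [ 0.6113 -0.1264  0.1   ]
scene base [335.4  186.48] [32.4 39.5] [ 0.4706 -0.0408  0.02  ]
tip [ 0.468  -0.0429  0.09  ]
```

View pics/tb.png

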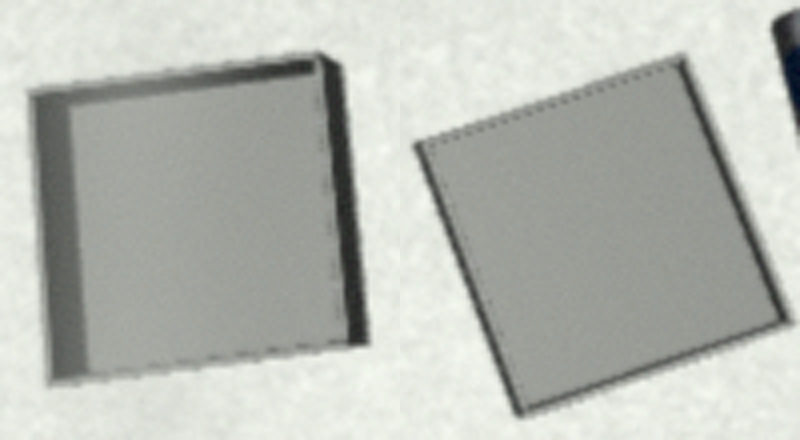

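Both cameras agree on the sleeves and gauge to about 1–2 mm. Now the tray, bin and bystanders.

```bash
python3 - <<'E'
from h import *
f=lambda p,ox:((np.array(p,float)-[ox,0]+.5)/4-.5)
for l,P,ox,org,z in(('bin',[(32,92),(318,55),(350,342),(50,383)],0,(145,180),.06),('tray',[(417,145),(685,57),(792,322),(520,413)],400,(425,180),.018)):
    W=np.array([onplane('top',f(p,ox)+org,z) for p in P]); print(l,W.round(3).tolist(),W.mean(0).round(3))
for l,u,z in(('beakerbase',(272,195),0.0),('beaker rim',(268,187),.08),('stopper',(270,291),.04),('vial',(391,290),.05),('torchtop',(422,117),.115),('torchbase',(412,133),0),('jar',(233,127),.075),('spat end',(328,145),0)):
    print(l,onplane('top',u,z).round(3))
E
```

```text
bin [[0.569, 0.419, 0.06], [0.587, 0.246, 0.06], [0.415, 0.226, 0.06], [0.396, 0.403, 0.06]] [0.491 0.324 0.06 ]
tray [[0.522, -0.257, 0.018], [0.572, -0.429, 0.018], [0.406, -0.478, 0.018], [0.356, -0.308, 0.018]] [ 0.464 -0.368  0.018]
beakerbase [0.589 0.138 0.   ]
beaker rim [0.595 0.137 0.08 ]
stopper [0.351 0.14  0.04 ]
vial [ 0.346 -0.146  0.05 ]
torchtop [ 0.745 -0.229  0.115]
torchbase [ 0.743 -0.233  0.   ]
jar [0.748 0.222 0.075]
spat end [ 0.717 -0.011  0.   ]
```

```bash
cat > go.py <<'E'
import sys; from h import *
from scipy.spatial.transform import Rotation as Ro
RT=np.array([[-1,0,0],[0,0,-1],[0,-1,0]],float)
def go(x,y,z):
    s=telemetry.observe(); R=s['orientation']; p=s['eef_pos']
    d=R.T@(np.array([x,y,z])-p)/.3
    w=Ro.from_matrix(R.T@RT).as_rotvec()/(np.pi/2)
    print('t',round(s['time'],2),'tcp',p.round(4),'F',s['force'].round(2),'op',round(s['opening'],4),'q',s['joints'].round(2)); print('dpos',d.round(4),'twist',w.round(4))
if __name__=='__main__': go(*map(float,sys.argv[1:4]))
E
python3 go.py 0.6266 0.0018 0.22
```

```text
t 1.2 tcp [ 0.1949 -0.5675  0.2226] F [-0.48  0.78 -0.18] op 0.088 q [-1.3   0.09  1.23 -0.    1.82 -0.06]
dpos [-1.9774  0.0088 -1.3273] twist [0.     0.2106 0.    ]
```

>>> {"api": "jog_arm", "payload": {
  "delta_pos": [
    [-1,0.004,-0.671],
    [-1,0.004,-0.671],
    [-1,0.004,-0.671],
    [-1,0.004,-0.671],
    [-1,0.004,-0.671]
  ],
  "twist": [
    [0,0.211,0],
    [0,0.211,0],
    [0,0.211,0],
    [0,0.211,0],
    [0,0.211,0]
  ],
  "fingers": 0,
  "squeeze": 25
}}

```text
time: 1.62
eef_pos: [0.321, -0.4006, 0.222]
orientation: [[-1.0, 0.0, -0.002], [0.002, -0.0, -1.0], [-0.0, -1.0, 0.0]]
force: [0.7, -0.4, 0.1]
opening: 0.0876
```

```bash
python3 go.py 0.6266 0.0018 0.22
```

```text
t 1.62 tcp [ 0.321  -0.4006  0.222 ] F [ 0.69 -0.39  0.08] op 0.0876 q [-0.96 -0.14  1.46  0.    1.82  0.61]
dpos [-1.0165  0.0067 -1.3433] twist [-0.0001 -0.0011 -0.0002]
```

>>> {"api": "jog_arm", "payload": {
  "delta_pos": [
    [-0.75,0.005,-1],
    [-0.75,0.005,-1],
    [-0.75,0.005,-1],
    [-0.75,0.005,-1],
    [-0.75,0.005,-1]
  ],
  "twist": [
    [0,0,0],
    [0,0,0],
    [0,0,0],
    [0,0,0],
    [0,0,0]
  ]
}}

```text
time: 2.03
eef_pos: [0.4462, -0.2338, 0.2215]
orientation: [[-1.0, 0.001, -0.001], [0.001, -0.0, -1.0], [-0.001, -1.0, 0.0]]
force: [0.2, -0.7, 0.9]
opening: 0.0879
```

>>> {"api": "jog_arm", "payload": {
  "delta_pos": [
    [-0.45,0,-0.62],
    [-0.45,0,-0.62],
    [-0.45,0,-0.62],
    [-0.45,0,-0.62],
    [-0.45,0,-0.62]
  ],
  "twist": [
    [0,0,0],
    [0,0,0],
    [0,0,0],
    [0,0,0],
    [0,0,0]
  ]
}}

```text
time: 2.45
eef_pos: [0.5687, -0.0651, 0.2213]
orientation: [[-1.0, 0.001, -0.0], [0.0, -0.0, -1.0], [-0.001, -1.0, 0.0]]
force: [0.4, -1.3, 0.1]
opening: 0.088
```

```bash
python3 go.py 0.6266 0.0018 0.22
```

```text
t 2.45 tcp [ 0.5687 -0.0651  0.2213] F [ 0.39 -1.31  0.13] op 0.088 q [-0.17  0.02  1.31 -0.    1.81  1.4 ]
dpos [-0.1928  0.0045 -0.2231] twist [-0.0001 -0.0003 -0.0004]
```

>>> {"api": "jog_arm", "payload": {
  "delta_pos": [
    [-0.193,0.004,-0.223],
    [-0.193,0.004,-0.223],
    [-0.193,0.004,-0.223],
    [-0.193,0.004,-0.223],
    [-0.193,0.004,-0.223]
  ],
  "twist": [
    [0,0,0],
    [0,0,0],
    [0,0,0],
    [0,0,0],
    [0,0,0]
  ]
}}

```text
time: 2.87
eef_pos: [0.6255, -0.0005, 0.2196]
orientation: [[-1.0, -0.001, -0.0], [0.0, -0.001, -1.0], [0.001, -1.0, 0.001]]
force: [0.6, -1.2, 0.3]
opening: 0.0879
```

```bash
python3 go.py 0.6266 0.0018 0.056; python3 -c "
from h import *
cv2.imwrite('pics/w1.png',imaging.capture('wrist')[:,:,::-1]);print(imaging.calibration('wrist'))"
```

```text
t 2.87 tcp [ 6.255e-01 -5.000e-04  2.196e-01] F [ 0.63 -1.24  0.32] op 0.0879 q [-0.05  0.16  1.16 -0.    1.82  1.52]
dpos [-0.0041  0.5453 -0.0081] twist [-0.0004 -0.0001  0.0007]
{'K': array([[309.70691629,   0.        , 315.53690819],
       [  0.        , 309.70691629, 193.22801767],
       [  0.        ,   0.        ,   1.        ]]), 'R': array([[-8.68692490e-04, -9.99999522e-01,  4.49642246e-04],
       [-9.60414736e-01,  9.59563474e-04,  2.78572459e-01],
       [-2.78572757e-01, -1.89849236e-04, -9.60415110e-01]]), 't': array([-4.88837259e-04,  5.66344296e-01,  5.62133597e-01])}
```

View pics/w1.png

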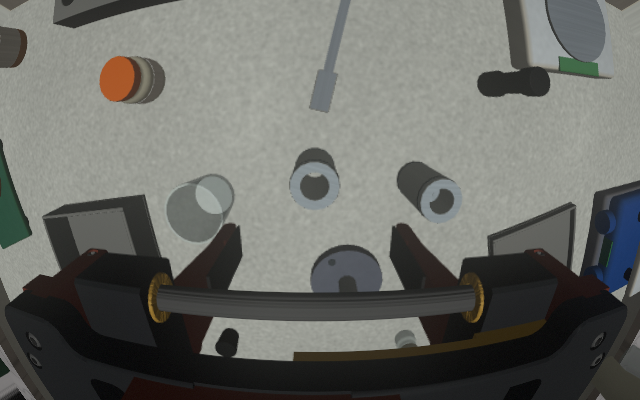

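The wrist view shows sleeve A's rim at about (315,186) between the open fingers, sleeve B at (441,201) and the gauge at (346,277). I'll use this as a third position check.

```bash
cat >> h.py <<'E'
def wplane(uv,z,c):
    K,R,t=c['K'],c['R'],c['t']; f=K[0,0]
    d=np.array([uv[0]-K[0,2],uv[1]-K[1,2]]); r=np.hypot(*d); th=r/f
    v=np.array([*(d/max(r,1e-9)*np.sin(th)),np.cos(th)]); d=R.T@v; o=-R.T@t
    return o+d*(z-o[2])/d[2]
E
python3 - <<'E'
from h import *
c=imaging.calibration('wrist'); im=cv2.imread('pics/w1.png'); k=5
for l,(x,y,w,h) in dict(A=(284,140,62,75),B=(392,150,75,80)).items():
    a=cv2.GaussianBlur(cv2.resize(im[y:y+h,x:x+w],None,fx=k,fy=k,interpolation=cv2.INTER_CUBIC),(0,0),3).astype(int)
    m=((a[:,:,0]-a[:,:,2]>4)&(a.mean(2)>78)).astype(np.uint8)*255
    cs,_=cv2.findContours(m,0,1); cc=max(cs,key=cv2.contourArea)
    hull=cv2.convexHull(cc)
    uv=(np.array([p[0] for p in hull])+.5)/k-.5+[x,y]
    W=np.array([wplane(p,.1,c)[:2] for p in uv]).astype(np.float32)
    e=cv2.fitEllipse((W*1000).reshape(-1,1,2)); print(l,e)
E
```

```text
A ((625.7998657226562, 0.3411456346511841), (46.5334587097168, 46.7663459777832), 169.08425903320312)
B ((610.2064819335938, -128.4390411376953), (46.45797348022461, 46.66748046875), 4.598904132843018)
```

>>> {"api": "jog_arm", "payload": {
  "delta_pos": [
    [-0.003,0.1,-0.005],
    [-0.003,0.2,-0.005],
    [-0.003,0.3,-0.005],
    [-0.003,0.4,-0.005],
    [-0.003,0.47,-0.005]
  ],
  "twist": [
    [0,0,0],
    [0,0,0],
    [0,0,0],
    [0,0,0],
    [0,0,0]
  ]
}}

```text
time: 3.33
eef_pos: [0.6249, -0.0009, 0.0768]
orientation: [[-1.0, -0.002, -0.003], [0.003, -0.0, -1.0], [0.002, -1.0, 0.0]]
force: [-0.4, 0.0, -0.5]
opening: 0.0875
```

>>> {"api": "jog_arm", "payload": {
  "delta_pos": [
    [0,0.03,0],
    [0,0.06,0],
    [0,0.076,0],
    [0,0.076,0],
    [0,0.076,0]
  ],
  "twist": [
    [0,0,0],
    [0,0,0],
    [0,0,0],
    [0,0,0],
    [0,0,0]
  ]
}}

```text
time: 3.75
eef_pos: [0.6274, 0.0009, 0.0578]
orientation: [[-1.0, 0.002, -0.001], [0.001, -0.0, -1.0], [-0.002, -1.0, 0.0]]
force: [0.6, 0.2, -0.6]
opening: 0.088
```

>>> {"api": "jog_arm", "payload": {
  "delta_pos": [
    [0,0,0],
    [0,0,0],
    [0,0,0],
    [0,0,0],
    [0,0,0]
  ],
  "twist": [
    [0,0,0],
    [0,0,0],
    [0,0,0],
    [0,0,0],
    [0,0,0]
  ],
  "fingers": 255,
  "squeeze": 25
}}

```text
time: 4.17
eef_pos: [0.6269, 0.0013, 0.0564]
orientation: [[-1.0, 0.0, -0.0], [0.0, -0.0, -1.0], [-0.0, -1.0, 0.0]]
force: [0.1, -0.2, 0.1]
opening: 0.0578
```

>>> {"api": "jog_arm", "payload": {
  "delta_pos": [
    [0,0,0],
    [0,0,0],
    [0,0,0],
    [0,0,0],
    [0,0,0]
  ],
  "twist": [
    [0,0,0],
    [0,0,0],
    [0,0,0],
    [0,0,0],
    [0,0,0]
  ]
}}

```text
time: 4.58
eef_pos: [0.6267, 0.0012, 0.0562]
orientation: [[-1.0, 0.0, -0.001], [0.001, -0.0, -1.0], [-0.0, -1.0, 0.0]]
force: [0.1, 0.1, 1.0]
opening: 0.0481
```

>>> {"api": "jog_arm", "payload": {
  "delta_pos": [
    [0,-0.03,0],
    [0,-0.1,0],
    [0,-0.2,0],
    [0,-0.3,0],
    [0,-0.4,0]
  ],
  "twist": [
    [0,0,0],
    [0,0,0],
    [0,0,0],
    [0,0,0],
    [0,0,0]
  ]
}}

```text
time: 5.0
eef_pos: [0.626, 0.0014, 0.1768]
orientation: [[-1.0, -0.002, -0.001], [0.001, 0.0, -1.0], [0.002, -1.0, -0.0]]
force: [0.8, -0.6, -3.5]
opening: 0.0481
```

>>> {"api": "jog_arm", "payload": {
  "delta_pos": [
    [0,-0.1,0],
    [0.1,-0.1,0.03],
    [0.2,-0.1,0.06],
    [0.3,-0.1,0.09],
    [0.4,-0.1,0.12]
  ],
  "twist": [
    [0,0,0],
    [0,0,0],
    [0,0,0],
    [0,0,0],
    [0,0,0]
  ]
}}

```text
time: 5.42
eef_pos: [0.5051, -0.0348, 0.2057]
orientation: [[-1.0, -0.001, -0.0], [0.0, 0.0, -1.0], [0.001, -1.0, -0.0]]
force: [-0.2, -0.5, -3.8]
opening: 0.0483
```

>>> {"api": "jog_arm", "payload": {
  "delta_pos": [
    [0.08,0,0.015],
    [0.124,0,0.024],
    [0.124,0,0.024],
    [0.124,0,0.024],
    [0.124,0,0.024]
  ],
  "twist": [
    [0,0,0],
    [0,0,0],
    [0,0,0],
    [0,0,0],
    [0,0,0]
  ]
}}

```text
time: 5.83
eef_pos: [0.47, -0.0417, 0.2061]
orientation: [[-1.0, 0.0, -0.0], [0.0, 0.0, -1.0], [-0.0, -1.0, -0.0]]
force: [-0.2, 0.3, -3.9]
opening: 0.0484
```

```bash
python3 go.py 0.4697 -0.0422 0.15; python3 -c "
from h import *
for n in ('top','scene','wrist'): cv2.imwrite(f'pics/{n}2.png',imaging.capture(n)[:,:,::-1])
t=cv2.imread('pics/top2.png');s=cv2.imread('pics/scene2.png')
f=lambda a:cv2.convertScaleAbs(cv2.resize(a,None,fx=4,fy=4,interpolation=2),alpha=1.8)
cv2.imwrite('pics/c2.png',cv2.hconcat([f(t[180:280,300:400]),f(s[130:230,290:390])]))
"
```

```text
t 5.83 tcp [ 0.47   -0.0417  0.2061] F [-0.16  0.27 -3.87] op 0.0484 q [-0.16 -0.26  1.59  0.    1.81  1.41]
dpos [0.0009 0.187  0.0018] twist [ 0.0001 -0.0003 -0.0002]
```

View pics/c2.png

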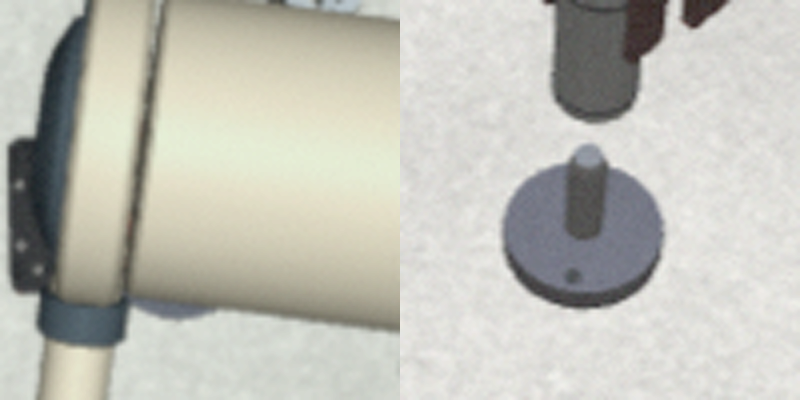

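View pics/wrist2.png

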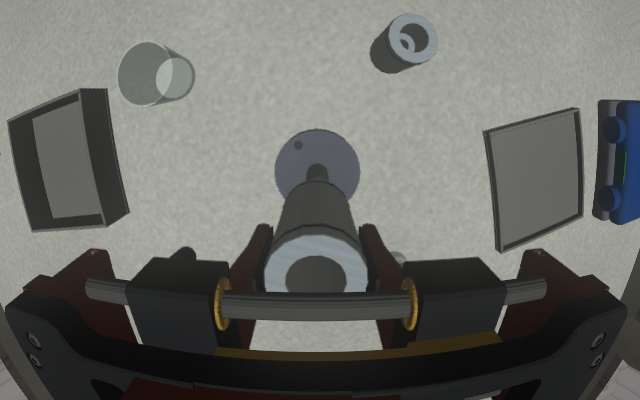

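The scene crop shows the sleeve held upright above the pin, and the wrist view shows the pin just in front of the sleeve's lower end. I'll check alignment numerically with the wrist camera.

```bash
python3 - <<'E'
from h import *
c=imaging.calibration('wrist'); im=cv2.imread('pics/wrist2.png'); k=4
x,y,w,h=265,120,105,75
a=cv2.GaussianBlur(cv2.resize(im[y:y+h,x:x+w],None,fx=k,fy=k,interpolation=cv2.INTER_CUBIC),(0,0),3).astype(int)
m=((a[:,:,0]-a[:,:,2]>4)&(a.mean(2)<90)&(a.mean(2)>45)).astype(np.uint8)*255
cs,_=cv2.findContours(m,0,1); cc=cv2.convexHull(max(cs,key=cv2.contourArea)).reshape(-1,2)
uv=(cc+.5)/k-.5+[x,y]; uv=uv[(uv[:,1]<172)]
W=np.array([wplane(p,.02,c)[:2] for p in uv])
A=np.c_[2*W,np.ones(len(W))]; s=np.linalg.lstsq(A,(W**2).sum(1),rcond=None)[0]
print('base',s[:2].round(4),'r',np.sqrt(s[2]+s[0]**2+s[1]**2).round(4))
# scene: overlay predicted sleeve
im=cv2.imread('pics/scene2.png'); g=cv2.convertScaleAbs(cv2.resize(im[130:230,290:390],None,fx=6,fy=6,interpolation=2),alpha=1.8)
def circ(X,Y,z,r,col):
    for q in np.linspace(0,2*np.pi,120):
        p=(proj('scene',[X+r*np.cos(q),Y+r*np.sin(q),z])-[290,130]+.5)*6-.5
        cv2.circle(g,tuple(int(v) for v in p.round()),1,col,-1)
circ(.4697,-.0417,.15,.024,(0,0,255)); circ(.4697,-.0422,.02,.05,(0,255,0)); circ(.4697,-.0422,.09,.009,(0,255,0))
cv2.imwrite('pics/ov.png',g)
E
```

```text
base [ 0.4689 -0.0424] r 0.013
```

View pics/ov.png

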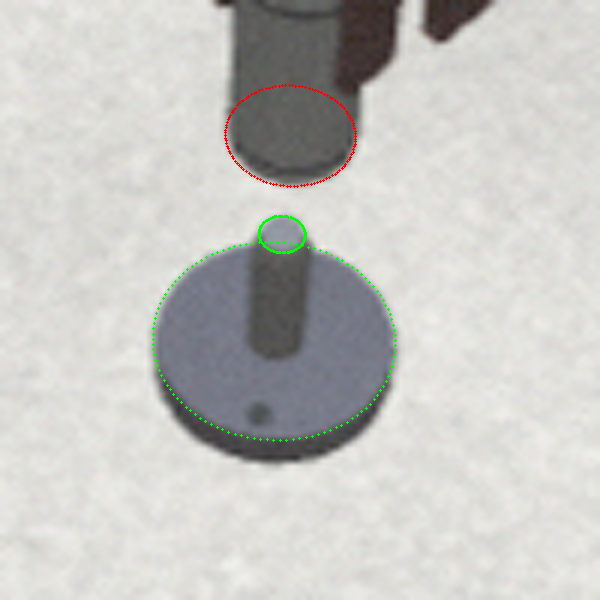

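>>> {"api": "jog_arm", "payload": {
  "delta_pos": [
    [0.001,0.03,0.003],
    [0.001,0.07,0.003],
    [0.001,0.11,0.003],
    [0.001,0.15,0.003],
    [0.001,0.165,0.003]
  ],
  "twist": [
    [0,0,0],
    [0,0,0],
    [0,0,0],
    [0,0,0],
    [0,0,0]
  ]
}}

```text
time: 6.4
eef_pos: [0.468, -0.0425, 0.153]
orientation: [[-1.0, -0.005, -0.001], [0.001, 0.001, -1.0], [0.005, -1.0, -0.001]]
force: [0.3, -0.3, -3.9]
opening: 0.0484
```

>>> {"api": "jog_arm", "payload": {
  "delta_pos": [
    [0,0.005,0],
    [0,0.012,0],
    [0,0.019,0],
    [0,0.026,0],
    [0,0.033,0]
  ],
  "twist": [
    [0,0,0],
    [0,0,0],
    [0,0,0],
    [0,0,0],
    [0,0,0]
  ]
}}

```text
time: 6.82
eef_pos: [0.4695, -0.0428, 0.1471]
orientation: [[-1.0, 0.001, -0.001], [0.001, -0.0, -1.0], [-0.001, -1.0, 0.0]]
force: [-0.4, -0.3, -3.8]
opening: 0.0481
```

>>> {"api": "jog_arm", "payload": {
  "delta_pos": [
    [0,0.008,0],
    [0,0.016,0],
    [0,0.024,0],
    [0,0.032,0],
    [0,0.04,0]
  ],
  "twist": [
    [0,0,0],
    [0,0,0],
    [0,0,0],
    [0,0,0],
    [0,0,0]
  ]
}}

```text
time: 7.23
eef_pos: [0.4692, -0.0428, 0.1345]
orientation: [[-1.0, -0.0, -0.001], [0.001, 0.0, -1.0], [0.0, -1.0, -0.0]]
force: [-0.7, 1.0, -3.3]
opening: 0.0486
```

```bash
python3 go.py 0.4697 -0.0422 0.08
```

```text
t 7.23 tcp [ 0.4692 -0.0428  0.1345] F [-0.73  0.96 -3.3 ] op 0.0486 q [-0.16 -0.26  1.72  0.    1.68  1.41]
dpos [-0.0018  0.1815 -0.0019] twist [ 0.     -0.0005  0.    ]
```

Underside is about 79 mm up, so the pin has entered with hardly any force. I'll keep going down.

>>> {"api": "jog_arm", "payload": {
  "delta_pos": [
    [0,0.014,0],
    [0,0.028,0],
    [0,0.042,0],
    [0,0.056,0],
    [0,0.066,0]
  ],
  "twist": [
    [0,0,0],
    [0,0,0],
    [0,0,0],
    [0,0,0],
    [0,0,0]
  ]
}}

```text
time: 7.65
eef_pos: [0.469, -0.0427, 0.1141]
orientation: [[-1.0, -0.001, -0.001], [0.001, 0.0, -1.0], [0.001, -1.0, -0.0]]
force: [-0.5, 0.8, -3.9]
opening: 0.0488
```

>>> {"api": "jog_arm", "payload": {
  "delta_pos": [
    [0,0.008,0],
    [0,0.016,0],
    [0,0.024,0],
    [0,0.032,0],
    [0,0.04,0]
  ],
  "twist": [
    [0,0,0],
    [0,0,0],
    [0,0,0],
    [0,0,0],
    [0,0,0]
  ]
}}

```text
time: 8.07
eef_pos: [0.4692, -0.0428, 0.1028]
orientation: [[-1.0, 0.0, -0.001], [0.001, -0.0, -1.0], [-0.0, -1.0, 0.0]]
force: [0.5, -0.2, -3.2]
opening: 0.0483
```

It has passed the 106 mm height where a stepped sleeve would stop, so this one is good. Going down to the base.

>>> {"api": "jog_arm", "payload": {
  "delta_pos": [
    [0,0.016,0],
    [0,0.032,0],
    [0,0.048,0],
    [0,0.064,0],
    [0,0.075,0]
  ],
  "twist": [
    [0,0,0],
    [0,0,0],
    [0,0,0],
    [0,0,0],
    [0,0,0]
  ]
}}

```text
time: 8.48
eef_pos: [0.4689, -0.0427, 0.0795]
orientation: [[-1.0, -0.001, -0.001], [0.001, 0.0, -1.0], [0.001, -1.0, -0.0]]
force: [0.7, -0.4, -3.2]
opening: 0.0483
```

>>> {"api": "jog_arm", "payload": {
  "delta_pos": [
    [0,0.002,0],
    [0,0.004,0],
    [0,0.006,0],
    [0,0.008,0],
    [0,0.01,0]
  ],
  "twist": [
    [0,0,0],
    [0,0,0],
    [0,0,0],
    [0,0,0],
    [0,0,0]
  ]
}}

```text
time: 8.9
eef_pos: [0.4693, -0.0428, 0.0777]
orientation: [[-1.0, 0.001, -0.001], [0.001, -0.0, -1.0], [-0.001, -1.0, 0.0]]
force: [-1.5, -1.1, -4.2]
opening: 0.0483
```

>>> {"api": "jog_arm", "payload": {
  "delta_pos": [
    [0,0.001,0],
    [0,0.002,0],
    [0,0.003,0],
    [0,0.004,0],
    [0,0.004,0]
  ],
  "twist": [
    [0,0,0],
    [0,0,0],
    [0,0,0],
    [0,0,0],
    [0,0,0]
  ]
}}

```text
time: 9.32
eef_pos: [0.4692, -0.0427, 0.0762]
orientation: [[-1.0, -0.0, -0.001], [0.001, 0.0, -1.0], [0.0, -1.0, -0.0]]
force: [0.1, 0.2, -3.5]
opening: 0.0478
```

>>> {"api": "jog_arm", "payload": {
  "delta_pos": [
    [0,0,0],
    [0,0,0],
    [0,0.001,0],
    [0,0.002,0],
    [0,0.003,0]
  ],
  "twist": [
    [0,0,0],
    [0,0,0],
    [0,0,0],
    [0,0,0],
    [0,0,0]
  ]
}}

```text
time: 9.73
eef_pos: [0.4694, -0.0428, 0.076]
orientation: [[-1.0, 0.001, -0.001], [0.001, -0.0, -1.0], [-0.001, -1.0, 0.0]]
force: [-1.2, -0.5, 2.0]
opening: 0.0483
```

The force has turned upward (−3.5 to +2 N) at the expected height, so it rests on the base. I'll hold, check, then lift.

>>> {"api": "jog_arm", "payload": {
  "delta_pos": [
    [0,0,0],
    [0,0,0],
    [0,0,0],
    [0,0,0],
    [0,0,0]
  ],
  "twist": [
    [0,0,0],
    [0,0,0],
    [0,0,0],
    [0,0,0],
    [0,0,0]
  ]
}}

```text
time: 10.15
eef_pos: [0.4695, -0.0428, 0.076]
orientation: [[-1.0, 0.001, -0.001], [0.001, -0.0, -1.0], [-0.001, -1.0, 0.0]]
force: [-1.9, 0.4, 5.8]
opening: 0.0485
```

```bash
python3 -c "
from h import *
s=cv2.imread('pics/x.png') if 0 else imaging.capture('scene')[:,:,::-1]
cv2.imwrite('pics/home.png',cv2.convertScaleAbs(cv2.resize(s[110:230,270:400],None,fx=5,fy=5,interpolation=2),alpha=1.8))
"
```

```text
(no output)
```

View pics/home.png

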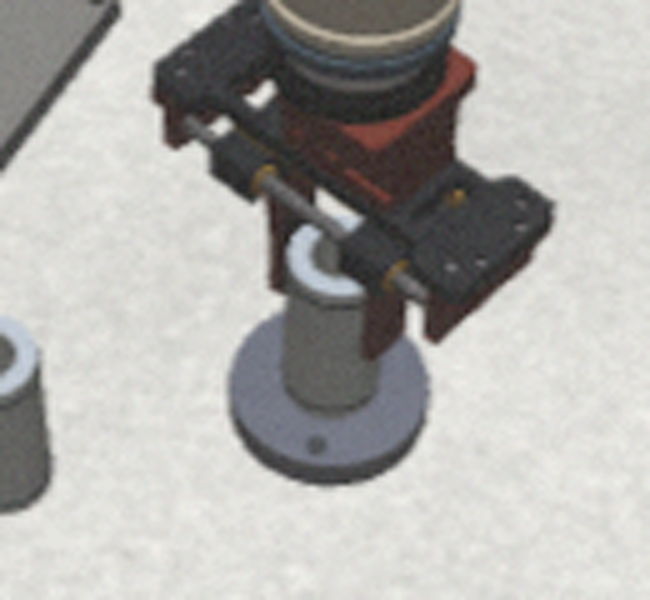

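The crop shows the sleeve standing on the round base at (330,395) around the pin, so it went fully home. I'll lift it off and take it to the tray.

>>> {"api": "jog_arm", "payload": {
  "delta_pos": [
    [0,-0.03,0],
    [0,-0.1,0],
    [0,-0.19,0],
    [0,-0.28,0],
    [0,-0.37,0]
  ],
  "twist": [
    [0,0,0],
    [0,0,0],
    [0,0,0],
    [0,0,0],
    [0,0,0]
  ]
}}

```text
time: 10.62
eef_pos: [0.4687, -0.0426, 0.1866]
orientation: [[-1.0, -0.002, -0.001], [0.001, 0.0, -1.0], [0.002, -1.0, -0.0]]
force: [0.2, 0.7, -3.6]
opening: 0.0484
```

>>> {"api": "jog_arm", "payload": {
  "delta_pos": [
    [0,-0.06,0],
    [0,-0.06,0.07],
    [0.01,-0.06,0.17],
    [0.01,-0.06,0.29],
    [0.01,-0.06,0.41]
  ],
  "twist": [
    [0,0,0],
    [0,0,0],
    [0,0,0],
    [0,0,0],
    [0,0,0]
  ]
}}

```text
time: 11.03
eef_pos: [0.4659, -0.1666, 0.204]
orientation: [[-1.0, -0.0, 0.001], [-0.001, 0.0, -1.0], [0.0, -1.0, -0.0]]
force: [1.2, 0.6, -4.1]
opening: 0.0487
```

>>> {"api": "jog_arm", "payload": {
  "delta_pos": [
    [0.01,0,0.12],
    [0.01,0,0.24],
    [0.01,0,0.36],
    [0.01,0,0.48],
    [0.01,0,0.58]
  ],
  "twist": [
    [0,0,0],
    [0,0,0],
    [0,0,0],
    [0,0,0],
    [0,0,0]
  ]
}}

```text
time: 11.45
eef_pos: [0.4623, -0.3421, 0.2032]
orientation: [[-1.0, -0.001, -0.002], [0.002, 0.001, -1.0], [0.001, -1.0, -0.001]]
force: [-0.1, 0.7, -2.6]
opening: 0.0486
```

```bash
python3 go.py 0.464 -0.368 0.062
```

```text
t 11.45 tcp [ 0.4623 -0.3421  0.2032] F [-0.14  0.69 -2.56] op 0.0486 q [-0.7   0.02  1.34 -0.    1.78  0.88]
dpos [-0.0066  0.4705  0.0866] twist [ 0.0004 -0.0011  0.0009]
```

>>> {"api": "jog_arm", "payload": {
  "delta_pos": [
    [0,0.04,0.07],
    [0,0.13,0.07],
    [0,0.23,0.07],
    [0,0.33,0.07],
    [0,0.41,0.07]
  ],
  "twist": [
    [0,0,0],
    [0,0,0],
    [0,0,0],
    [0,0,0],
    [0,0,0]
  ]
}}

```text
time: 11.87
eef_pos: [0.4619, -0.3602, 0.0776]
orientation: [[-1.0, -0.003, -0.001], [0.001, 0.003, -1.0], [0.003, -1.0, -0.003]]
force: [0.7, 0.6, -4.4]
opening: 0.0486
```

>>> {"api": "jog_arm", "payload": {
  "delta_pos": [
    [0,0.01,0],
    [0,0.02,0],
    [0,0.03,0],
    [0,0.035,0],
    [0,0.04,0]
  ],
  "twist": [
    [0,0,0],
    [0,0,0],
    [0,0,0],
    [0,0,0],
    [0,0,0]
  ]
}}

```text
time: 12.28
eef_pos: [0.4638, -0.3614, 0.0714]
orientation: [[-1.0, 0.003, -0.001], [0.001, -0.002, -1.0], [-0.003, -1.0, 0.002]]
force: [-0.1, -0.5, -3.5]
opening: 0.0485
```

```bash
python3 go.py 0.464 -0.368 0.061
```

```text
t 12.28 tcp [ 0.4638 -0.3614  0.0714] F [-0.12 -0.54 -3.5 ] op 0.0485 q [-0.72  0.08  1.51 -0.    1.55  0.85]
dpos [-0.0005  0.0347  0.0218] twist [-0.0014 -0.0003 -0.0016]
```

>>> {"api": "jog_arm", "payload": {
  "delta_pos": [
    [0,0.007,0.02],
    [0,0.014,0.02],
    [0,0.02,0.02],
    [0,0.025,0.02],
    [0,0.025,0.02]
  ],
  "twist": [
    [0,0,0],
    [0,0,0],
    [0,0,0],
    [0,0,0],
    [0,0,0]
  ]
}}

```text
time: 12.7
eef_pos: [0.4628, -0.3666, 0.0613]
orientation: [[-1.0, -0.001, -0.001], [0.001, 0.001, -1.0], [0.001, -1.0, -0.001]]
force: [0.2, 0.1, -3.3]
opening: 0.0486
```

>>> {"api": "jog_arm", "payload": {
  "delta_pos": [
    [0,0.001,0],
    [0,0.002,0],
    [0,0.003,0],
    [0,0.004,0],
    [0,0.005,0]
  ],
  "twist": [
    [0,0,0],
    [0,0,0],
    [0,0,0],
    [0,0,0],
    [0,0,0]
  ]
}}

```text
time: 13.12
eef_pos: [0.4632, -0.3668, 0.0611]
orientation: [[-1.0, 0.001, -0.001], [0.001, -0.0, -1.0], [-0.001, -1.0, 0.0]]
force: [-1.3, 0.6, 2.4]
opening: 0.0483
```

The sleeve has touched the tray floor (force turned from −3.3 to +2.4 N at 61 mm), so I'll release it.

>>> {"api": "jog_arm", "payload": {
  "delta_pos": [
    [0,0,0],
    [0,0,0],
    [0,0,0],
    [0,0,0],
    [0,0,0]
  ],
  "twist": [
    [0,0,0],
    [0,0,0],
    [0,0,0],
    [0,0,0],
    [0,0,0]
  ],
  "fingers": 0
}}

```text
time: 13.53
eef_pos: [0.463, -0.3669, 0.0605]
orientation: [[-1.0, 0.0, -0.001], [0.001, -0.0, -1.0], [-0.0, -1.0, 0.0]]
force: [-0.4, -0.4, -0.6]
opening: 0.0781
```

>>> {"api": "jog_arm", "payload": {
  "delta_pos": [
    [0,0,0],
    [0,0,0],
    [0,0,0],
    [0,0,0],
    [0,0,0]
  ],
  "twist": [
    [0,0,0],
    [0,0,0],
    [0,0,0],
    [0,0,0],
    [0,0,0]
  ]
}}

```text
time: 13.95
eef_pos: [0.463, -0.3667, 0.0603]
orientation: [[-1.0, -0.0, -0.001], [0.001, -0.0, -1.0], [0.0, -1.0, 0.0]]
force: [-0.9, -1.3, 0.2]
opening: 0.0878
```

>>> {"api": "jog_arm", "payload": {
  "delta_pos": [
    [0,-0.04,0],
    [0,-0.13,0],
    [0,-0.24,0],
    [0,-0.35,0],
    [0,-0.46,0]
  ],
  "twist": [
    [0,0,0],
    [0,0,0],
    [0,0,0],
    [0,0,0],
    [0,0,0]
  ]
}}

```text
time: 14.37
eef_pos: [0.4627, -0.3666, 0.2008]
orientation: [[-1.0, 0.0, -0.001], [0.001, -0.0, -1.0], [-0.0, -1.0, 0.0]]
force: [0.4, 0.4, -0.1]
opening: 0.0878
```

```bash
python3 go.py 0.611 -0.1273 0.21;  python3 -c "
from h import *
s=imaging.capture('scene')[:,:,::-1]
cv2.imwrite('pics/tr.png',cv2.convertScaleAbs(cv2.resize(s[40:260,170:390],None,fx=2.5,fy=2.5,interpolation=2),alpha=1.8))
"
```

```text
t 14.37 tcp [ 0.4627 -0.3666  0.2008] F [ 0.38  0.41 -0.1 ] op 0.0878 q [-0.73  0.06  1.3  -0.    1.78  0.84]
dpos [-0.4936 -0.0308 -0.7979] twist [-0.0002 -0.0004 -0.0002]
```

View pics/tr.png

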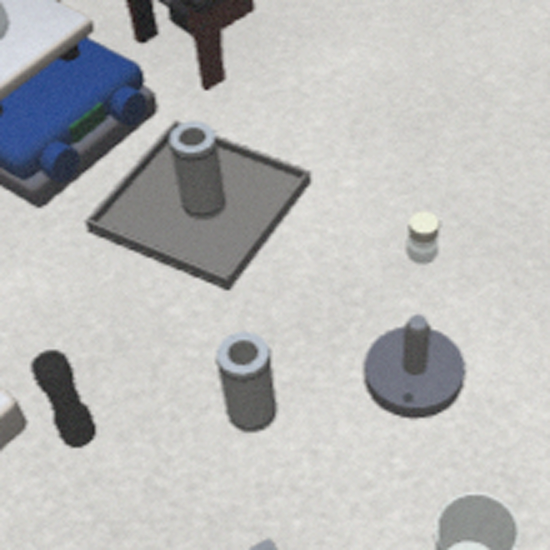

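The first sleeve stands upright near the middle of the tray, at crop (200,205), and nothing else has moved. Now sleeve B.

>>> {"api": "jog_arm", "payload": {
  "delta_pos": [
    [-0.05,-0.02,-0.08],
    [-0.12,-0.02,-0.19],
    [-0.19,-0.02,-0.3],
    [-0.26,-0.02,-0.41],
    [-0.32,-0.02,-0.51]
  ],
  "twist": [
    [0,0,0],
    [0,0,0],
    [0,0,0],
    [0,0,0],
    [0,0,0]
  ]
}}

```text
time: 14.83
eef_pos: [0.56, -0.2119, 0.2054]
orientation: [[-1.0, 0.001, -0.001], [0.001, -0.0, -1.0], [-0.001, -1.0, 0.0]]
force: [-0.0, -1.5, -0.0]
opening: 0.0883
```

>>> {"api": "jog_arm", "payload": {
  "delta_pos": [
    [-0.07,0,-0.11],
    [-0.13,0,-0.21],
    [-0.168,0,-0.28],
    [-0.172,0,-0.287],
    [-0.172,0,-0.287]
  ],
  "twist": [
    [0,0,0],
    [0,0,0],
    [0,0,0],
    [0,0,0],
    [0,0,0]
  ]
}}

```text
time: 15.25
eef_pos: [0.6112, -0.1264, 0.2048]
orientation: [[-1.0, 0.0, 0.002], [-0.002, -0.0, -1.0], [-0.0, -1.0, 0.0]]
force: [0.1, -0.9, 0.1]
opening: 0.0878
```

```bash
python3 go.py 0.611 -0.1275 0.056
```

```text
t 15.25 tcp [ 0.6112 -0.1264  0.2048] F [ 0.07 -0.89  0.15] op 0.0878 q [-0.26  0.15  1.19 -0.    1.79  1.31]
dpos [0.0008 0.4958 0.0035] twist [-0.0001  0.0013 -0.0002]
```

>>> {"api": "jog_arm", "payload": {
  "delta_pos": [
    [0,0.03,0.002],
    [0,0.12,0.003],
    [0,0.22,0.003],
    [0,0.32,0.003],
    [0,0.42,0.003]
  ],
  "twist": [
    [0,0,0],
    [0,0,0],
    [0,0,0],
    [0,0,0],
    [0,0,0]
  ]
}}

```text
time: 15.67
eef_pos: [0.6098, -0.1306, 0.0769]
orientation: [[-1.0, 0.0, -0.003], [0.003, -0.001, -1.0], [-0.0, -1.0, 0.001]]
force: [-0.2, -0.4, 0.2]
opening: 0.0875
```

>>> {"api": "jog_arm", "payload": {
  "delta_pos": [
    [0,0.04,0],
    [0,0.065,0],
    [0,0.075,0],
    [0,0.075,0],
    [0,0.075,0]
  ],
  "twist": [
    [0,0,0],
    [0,0,0],
    [0,0,0],
    [0,0,0],
    [0,0,0]
  ]
}}

```text
time: 16.08
eef_pos: [0.6117, -0.1293, 0.058]
orientation: [[-1.0, 0.003, -0.001], [0.001, -0.001, -1.0], [-0.003, -1.0, 0.001]]
force: [0.1, -0.4, 0.5]
opening: 0.0878
```

>>> {"api": "jog_arm", "payload": {
  "delta_pos": [
    [0,0,0],
    [0,0,0],
    [0,0,0],
    [0,0,0],
    [0,0,0]
  ],
  "twist": [
    [0,0,0],
    [0,0,0],
    [0,0,0],
    [0,0,0],
    [0,0,0]
  ],
  "fingers": 255,
  "squeeze": 25
}}

```text
time: 16.5
eef_pos: [0.6109, -0.1286, 0.0562]
orientation: [[-1.0, 0.0, -0.001], [0.001, -0.0, -1.0], [-0.0, -1.0, 0.0]]
force: [-0.2, 0.3, 0.7]
opening: 0.058
```

>>> {"api": "jog_arm", "payload": {
  "delta_pos": [
    [0,0,0],
    [0,0,0],
    [0,0,0],
    [0,0,0],
    [0,0,0]
  ],
  "twist": [
    [0,0,0],
    [0,0,0],
    [0,0,0],
    [0,0,0],
    [0,0,0]
  ]
}}

```text
time: 16.92
eef_pos: [0.6107, -0.1286, 0.0558]
orientation: [[-1.0, -0.0, -0.001], [0.001, 0.0, -1.0], [0.0, -1.0, -0.0]]
force: [0.4, -0.1, 0.2]
opening: 0.0467
```

```bash
python3 go.py 0.4693 -0.0428 0.206
```

```text
t 16.92 tcp [ 0.6107 -0.1286  0.0558] F [ 0.36 -0.1   0.18] op 0.0467 q [-0.26  0.19  1.42  0.    1.53  1.31]
dpos [ 0.4716 -0.5006 -0.2856] twist [ 0.0001 -0.0004  0.    ]
```

>>> {"api": "jog_arm", "payload": {
  "delta_pos": [
    [0,-0.01,0],
    [0,-0.06,0],
    [0,-0.15,0],
    [0,-0.25,0],
    [0,-0.36,0]
  ],
  "twist": [
    [0,0,0],
    [0,0,0],
    [0,0,0],
    [0,0,0],
    [0,0,0]
  ]
}}

```text
time: 17.33
eef_pos: [0.6096, -0.1284, 0.1628]
orientation: [[-1.0, -0.004, -0.001], [0.001, 0.001, -1.0], [0.004, -1.0, -0.001]]
force: [0.2, 1.0, -2.8]
opening: 0.0468
```

>>> {"api": "jog_arm", "payload": {
  "delta_pos": [
    [0,-0.1,0],
    [0.08,-0.14,-0.05],
    [0.17,-0.14,-0.1],
    [0.27,-0.14,-0.16],
    [0.37,-0.14,-0.22]
  ],
  "twist": [
    [0,0,0],
    [0,0,0],
    [0,0,0],
    [0,0,0],
    [0,0,0]
  ]
}}

```text
time: 17.75
eef_pos: [0.4984, -0.0621, 0.2052]
orientation: [[-1.0, -0.001, -0.001], [0.001, 0.0, -1.0], [0.001, -1.0, -0.0]]
force: [-0.9, 0.4, -2.7]
opening: 0.0472
```

>>> {"api": "jog_arm", "payload": {
  "delta_pos": [
    [0.06,0,-0.04],
    [0.096,0,-0.06],
    [0.102,0,-0.066],
    [0.102,0,-0.066],
    [0.102,0,-0.066]
  ],
  "twist": [
    [0,0,0],
    [0,0,0],
    [0,0,0],
    [0,0,0],
    [0,0,0]
  ]
}}

```text
time: 18.17
eef_pos: [0.4695, -0.043, 0.2056]
orientation: [[-1.0, 0.0, -0.001], [0.001, -0.0, -1.0], [-0.0, -1.0, 0.0]]
force: [0.5, -0.1, -4.2]
opening: 0.0475
```

```bash
python3 go.py 0.4695 -0.0428 0.155
```

```text
t 18.17 tcp [ 0.4695 -0.043   0.2056] F [ 0.48 -0.1  -4.22] op 0.0475 q [-0.16 -0.26  1.59 -0.    1.81  1.41]
dpos [ 0.      0.1687 -0.0008] twist [-0.0001 -0.0005 -0.    ]
```

```bash
python3 - <<'E'
from h import *
a=imaging.capture('wrist')[:,:,::-1].copy(); s=imaging.capture('scene')[:,:,::-1].copy()
f=lambda i,k:cv2.convertScaleAbs(cv2.resize(i,None,fx=k,fy=k,interpolation=2),alpha=1.8)
g=f(s[130:230,290:390],4)
for X,Y,z,r,col in((.4695,-.043,.1496,.024,(0,0,255)),(.4694,-.0428,.02,.05,(0,255,0)),(.4694,-.0428,.09,.009,(0,255,0))):
    for q in np.linspace(0,2*np.pi,120):
        p=(proj('scene',[X+r*np.cos(q),Y+r*np.sin(q),z])-[290,130]+.5)*4-.5
        cv2.circle(g,tuple(int(v) for v in p.round()),1,col,-1)
cv2.imwrite('pics/b2.png',cv2.hconcat([g,f(a[120:320,220:420],2)]))
E
```

```text
(no output)
```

View pics/b2.png

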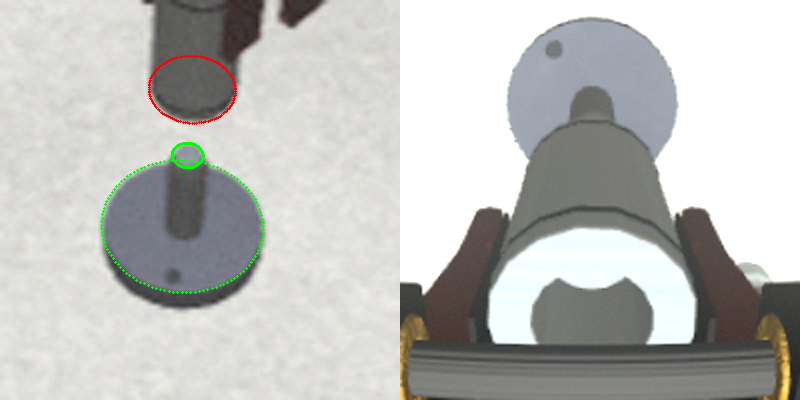

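The sleeve is held centrally over the pin in both crops, with its step showing in the bore. I'll go down slowly, expecting a possible stop at TCP height of about 106 mm.

>>> {"api": "jog_arm", "payload": {
  "delta_pos": [
    [0,0.03,0],
    [0,0.07,0],
    [0,0.11,0],
    [0,0.15,0],
    [0,0.165,0]
  ],
  "twist": [
    [0,0,0],
    [0,0,0],
    [0,0,0],
    [0,0,0],
    [0,0,0]
  ]
}}

```text
time: 18.68
eef_pos: [0.468, -0.0427, 0.1526]
orientation: [[-1.0, -0.005, -0.001], [0.001, 0.001, -1.0], [0.005, -1.0, -0.001]]
force: [-0.2, 0.6, -3.2]
opening: 0.0469
```

>>> {"api": "jog_arm", "payload": {
  "delta_pos": [
    [0,0.005,0],
    [0,0.012,0],
    [0,0.02,0],
    [0,0.027,0],
    [0,0.034,0]
  ],
  "twist": [
    [0,0,0],
    [0,0,0],
    [0,0,0],
    [0,0,0],
    [0,0,0]
  ]
}}

```text
time: 19.1
eef_pos: [0.4694, -0.0428, 0.1465]
orientation: [[-1.0, 0.001, -0.001], [0.001, -0.0, -1.0], [-0.001, -1.0, 0.0]]
force: [-0.3, -1.0, -2.6]
opening: 0.0474
```

>>> {"api": "jog_arm", "payload": {
  "delta_pos": [
    [0,0.008,0],
    [0,0.016,0],
    [0,0.024,0],
    [0,0.032,0],
    [0,0.04,0]
  ],
  "twist": [
    [0,0,0],
    [0,0,0],
    [0,0,0],
    [0,0,0],
    [0,0,0]
  ]
}}

```text
time: 19.52
eef_pos: [0.4692, -0.0428, 0.1338]
orientation: [[-1.0, -0.0, -0.001], [0.001, -0.0, -1.0], [0.0, -1.0, 0.0]]
force: [-0.3, -0.6, -3.3]
opening: 0.0469
```

>>> {"api": "jog_arm", "payload": {
  "delta_pos": [
    [0,0.014,0],
    [0,0.028,0],
    [0,0.042,0],
    [0,0.056,0],
    [0,0.068,0]
  ],
  "twist": [
    [0,0,0],
    [0,0,0],
    [0,0,0],
    [0,0,0],
    [0,0,0]
  ]
}}

```text
time: 19.93
eef_pos: [0.469, -0.0427, 0.113]
orientation: [[-1.0, -0.001, -0.001], [0.001, 0.0, -1.0], [0.001, -1.0, -0.0]]
force: [1.0, 0.1, -3.1]
opening: 0.0467
```

>>> {"api": "jog_arm", "payload": {
  "delta_pos": [
    [0,0.003,0],
    [0,0.006,0],
    [0,0.009,0],
    [0,0.012,0],
    [0,0.014,0]
  ],
  "twist": [
    [0,0,0],
    [0,0,0],
    [0,0,0],
    [0,0,0],
    [0,0,0]
  ]
}}

```text
time: 20.35
eef_pos: [0.4693, -0.0428, 0.1096]
orientation: [[-1.0, 0.0, -0.001], [0.001, -0.0, -1.0], [-0.0, -1.0, 0.0]]
force: [0.1, 0.6, -2.1]
opening: 0.0471
```

>>> {"api": "jog_arm", "payload": {
  "delta_pos": [
    [0,0.001,0],
    [0,0.002,0],
    [0,0.003,0],
    [0,0.004,0],
    [0,0.005,0]
  ],
  "twist": [
    [0,0,0],
    [0,0,0],
    [0,0,0],
    [0,0,0],
    [0,0,0]
  ]
}}

```text
time: 20.77
eef_pos: [0.4692, -0.0428, 0.108]
orientation: [[-1.0, 0.0, -0.001], [0.001, -0.0, -1.0], [-0.0, -1.0, 0.0]]
force: [-0.4, 0.5, -2.8]
opening: 0.0467
```

>>> {"api": "jog_arm", "payload": {
  "delta_pos": [
    [0,0.001,0],
    [0,0.002,0],
    [0,0.003,0],
    [0,0.005,0],
    [0,0.006,0]
  ],
  "twist": [
    [0,0,0],
    [0,0,0],
    [0,0,0],
    [0,0,0],
    [0,0,0]
  ]
}}

```text
time: 21.18
eef_pos: [0.4691, -0.0428, 0.1061]
orientation: [[-1.0, -0.0, -0.001], [0.001, 0.0, -1.0], [0.0, -1.0, -0.0]]
force: [0.9, 0.9, -3.4]
opening: 0.0472
```

>>> {"api": "jog_arm", "payload": {
  "delta_pos": [
    [0,0.001,0],
    [0,0.002,0],
    [0,0.003,0],
    [0,0.003,0],
    [0,0.003,0]
  ],
  "twist": [
    [0,0,0],
    [0,0,0],
    [0,0,0],
    [0,0,0],
    [0,0,0]
  ]
}}

```text
time: 21.6
eef_pos: [0.4692, -0.0428, 0.1057]
orientation: [[-1.0, 0.0, -0.001], [0.001, -0.0, -1.0], [-0.0, -1.0, 0.0]]
force: [-1.7, 0.3, 0.9]
opening: 0.047
```

>>> {"api": "jog_arm", "payload": {
  "delta_pos": [
    [0,0.001,0],
    [0,0.002,0],
    [0,0.002,0],
    [0,0.002,0],
    [0,0.002,0]
  ],
  "twist": [
    [0,0,0],
    [0,0,0],
    [0,0,0],
    [0,0,0],
    [0,0,0]
  ]
}}

```text
time: 22.02
eef_pos: [0.4693, -0.0428, 0.1057]
orientation: [[-1.0, 0.001, -0.001], [0.001, -0.0, -1.0], [-0.001, -1.0, 0.0]]
force: [-4.3, 1.7, 4.7]
opening: 0.047
```

>>> {"api": "jog_arm", "payload": {
  "delta_pos": [
    [0,0,0],
    [0,0,0],
    [0,0,0],
    [0,0,0],
    [0,0,0]
  ],
  "twist": [
    [0,0,0],
    [0,0,0],
    [0,0,0],
    [0,0,0],
    [0,0,0]
  ]
}}

```text
time: 22.43
eef_pos: [0.4693, -0.0428, 0.1057]
orientation: [[-1.0, 0.001, -0.001], [0.001, -0.0, -1.0], [-0.001, -1.0, 0.0]]
force: [-2.8, 0.3, 4.9]
opening: 0.047
```

```bash
python3 go.py 0.491 0.324 0.211; python3 -c "
from h import *
s=imaging.capture('scene')[:,:,::-1]
cv2.imwrite('pics/stuck.png',cv2.convertScaleAbs(cv2.resize(s[110:230,270:400],None,fx=4,fy=4,interpolation=2),alpha=1.8))
"
```

```text
t 22.43 tcp [ 0.4693 -0.0428  0.1057] F [-2.76  0.31  4.93] op 0.047 q [-0.16 -0.25  1.76  0.    1.63  1.41]
dpos [-0.0719 -0.3511 -1.2225] twist [-0.0001 -0.0004 -0.0005]
```

View pics/stuck.png

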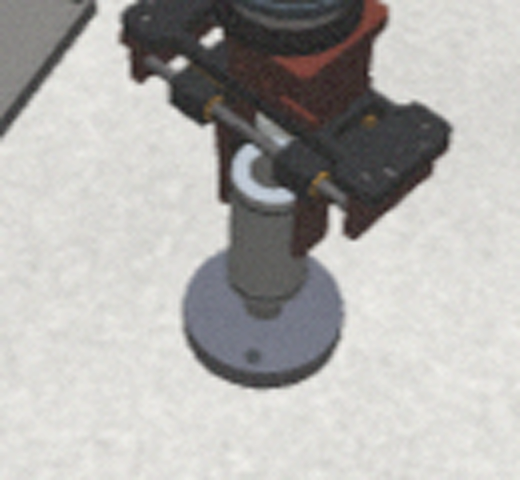

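This sleeve stopped part-way: the crop shows a gap with bare pin at (263,305), and the force balances at 106 mm. Off it goes to the bin.

>>> {"api": "jog_arm", "payload": {
  "delta_pos": [
    [0,-0.03,0],
    [0,-0.09,0],
    [0,-0.17,0],
    [0,-0.25,0],
    [0,-0.32,0]
  ],
  "twist": [
    [0,0,0],
    [0,0,0],
    [0,0,0],
    [0,0,0],
    [0,0,0]
  ]
}}

```text
time: 22.9
eef_pos: [0.4693, -0.0428, 0.202]
orientation: [[-1.0, 0.001, -0.001], [0.001, -0.0, -1.0], [-0.001, -1.0, 0.0]]
force: [1.2, -0.2, -2.2]
opening: 0.0467
```

>>> {"api": "jog_arm", "payload": {
  "delta_pos": [
    [0,-0.04,-0.03],
    [-0.01,-0.04,-0.1],
    [-0.015,-0.04,-0.2],
    [-0.02,-0.04,-0.31],
    [-0.03,-0.04,-0.42]
  ],
  "twist": [
    [0,0,0],
    [0,0,0],
    [0,0,0],
    [0,0,0],
    [0,0,0]
  ]
}}

```text
time: 23.32
eef_pos: [0.4779, 0.0849, 0.2122]
orientation: [[-1.0, -0.001, -0.002], [0.002, 0.0, -1.0], [0.001, -1.0, -0.0]]
force: [1.5, -0.3, -3.5]
opening: 0.0468
```

>>> {"api": "jog_arm", "payload": {
  "delta_pos": [
    [-0.01,0,-0.12],
    [-0.015,0,-0.24],
    [-0.02,0,-0.36],
    [-0.03,0,-0.48],
    [-0.035,0,-0.58]
  ],
  "twist": [
    [0,0,0],
    [0,0,0],
    [0,0,0],
    [0,0,0],
    [0,0,0]
  ]
}}

```text
time: 23.73
eef_pos: [0.4881, 0.2604, 0.2117]
orientation: [[-1.0, -0.001, 0.001], [-0.001, 0.0, -1.0], [0.001, -1.0, -0.0]]
force: [0.2, -0.2, -3.8]
opening: 0.0466
```

>>> {"api": "jog_arm", "payload": {
  "delta_pos": [
    [0,0,-0.1],
    [-0.01,0,-0.17],
    [-0.01,0,-0.2],
    [-0.01,0,-0.21],
    [-0.01,0,-0.21]
  ],
  "twist": [
    [0,0,0],
    [0,0,0],
    [0,0,0],
    [0,0,0],
    [0,0,0]
  ]
}}

```text
time: 24.15
eef_pos: [0.4915, 0.3205, 0.212]
orientation: [[-1.0, -0.001, 0.0], [-0.0, -0.001, -1.0], [0.001, -1.0, 0.001]]
force: [-0.5, -0.2, -3.5]
opening: 0.0471
```

```bash
python3 go.py 0.491 0.324 0.061; python3 -c "
from h import *
cv2.imwrite('pics/w3.png',imaging.capture('wrist')[:,:,::-1])"
```

```text
t 24.15 tcp [0.4915 0.3205 0.212 ] F [-0.55 -0.22 -3.49] op 0.0471 q [ 0.52  0.05  1.29 -0.    1.8   2.09]
dpos [ 0.0012  0.5032 -0.0122] twist [-0.0006  0.0001  0.0007]
```

View pics/w3.png

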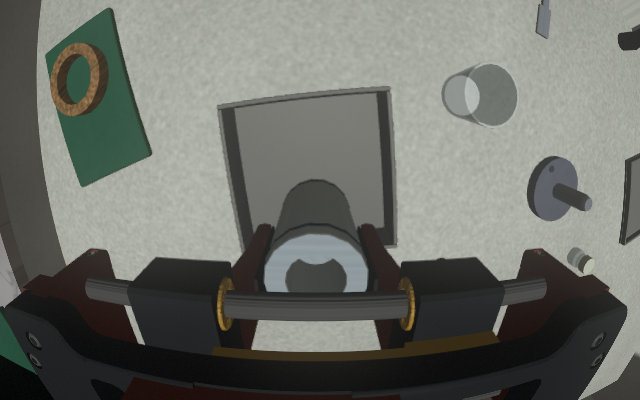

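The wrist view shows the sleeve inside the bin outline; the rim corners are at (219,105), (390,88) and (397,246). I'll check the numbers.

```bash
python3 -c "
from h import *
c=imaging.calibration('wrist')
P=[wplane(p,.06,c)[:2] for p in((219,105),(390,88),(397,246))]
print(np.round(P,3), ((P[0]+P[2])/2).round(3))"
```

```text
[[0.571 0.42 ]
 [0.587 0.244]
 [0.412 0.226]] [0.492 0.323]
```

Confirmed: the bin's middle is at (0.492, 0.323). Lowering.

>>> {"api": "jog_arm", "payload": {
  "delta_pos": [
    [0,0.04,-0.008],
    [0,0.13,-0.008],
    [0,0.23,-0.008],
    [0,0.33,-0.008],
    [0,0.43,-0.008]
  ],
  "twist": [
    [0,0,0],
    [0,0,0],
    [0,0,0],
    [0,0,0],
    [0,0,0]
  ]
}}

```text
time: 24.62
eef_pos: [0.4919, 0.3213, 0.0819]
orientation: [[-1.0, 0.0, -0.002], [0.002, -0.0, -1.0], [-0.0, -1.0, 0.0]]
force: [0.6, 0.3, -3.9]
opening: 0.0472
```

>>> {"api": "jog_arm", "payload": {
  "delta_pos": [
    [0,0.015,0],
    [0,0.03,0],
    [0,0.04,0],
    [0,0.05,0],
    [0,0.055,0]
  ],
  "twist": [
    [0,0,0],
    [0,0,0],
    [0,0,0],
    [0,0,0],
    [0,0,0]
  ]
}}

```text
time: 25.03
eef_pos: [0.493, 0.323, 0.0692]
orientation: [[-1.0, 0.003, -0.001], [0.001, 0.002, -1.0], [-0.003, -1.0, -0.002]]
force: [0.2, 0.0, -3.5]
opening: 0.0469
```

>>> {"api": "jog_arm", "payload": {
  "delta_pos": [
    [0,0,0],
    [0,0.004,0],
    [0,0.008,0],
    [0,0.012,0],
    [0,0.014,0]
  ],
  "twist": [
    [0,0,0],
    [0,0,0],
    [0,0,0],
    [0,0,0],
    [0,0,0]
  ]
}}

```text
time: 25.45
eef_pos: [0.4919, 0.3227, 0.0629]
orientation: [[-1.0, -0.0, -0.001], [0.001, -0.0, -1.0], [0.0, -1.0, 0.0]]
force: [-0.6, -0.7, -2.5]
opening: 0.0466
```

>>> {"api": "jog_arm", "payload": {
  "delta_pos": [
    [0,0.001,0],
    [0,0.003,0],
    [0,0.005,0],
    [0,0.007,0],
    [0,0.008,0]
  ],
  "twist": [
    [0,0,0],
    [0,0,0],
    [0,0,0],
    [0,0,0],
    [0,0,0]
  ]
}}

```text
time: 25.87
eef_pos: [0.492, 0.3227, 0.0608]
orientation: [[-1.0, 0.0, -0.001], [0.001, 0.0, -1.0], [-0.0, -1.0, -0.0]]
force: [-0.5, 0.3, -0.3]
opening: 0.0474
```

>>> {"api": "jog_arm", "payload": {
  "delta_pos": [
    [0,0,0],
    [0,0,0],
    [0,0.001,0],
    [0,0.001,0],
    [0,0.001,0]
  ],
  "twist": [
    [0,0,0],
    [0,0,0],
    [0,0,0],
    [0,0,0],
    [0,0,0]
  ]
}}

```text
time: 26.28
eef_pos: [0.492, 0.3227, 0.0608]
orientation: [[-1.0, 0.0, -0.001], [0.001, 0.0, -1.0], [-0.0, -1.0, -0.0]]
force: [-0.8, -1.6, 1.2]
opening: 0.0469
```

The sleeve is on the bin floor (force turned positive at 61 mm). I'll release it and retreat upward.

>>> {"api": "jog_arm", "payload": {
  "delta_pos": [
    [0,0,0],
    [0,0,0],
    [0,0,0],
    [0,0,0],
    [0,0,0]
  ],
  "twist": [
    [0,0,0],
    [0,0,0],
    [0,0,0],
    [0,0,0],
    [0,0,0]
  ],
  "fingers": 0
}}

```text
time: 26.7
eef_pos: [0.492, 0.3227, 0.0604]
orientation: [[-1.0, 0.0, -0.001], [0.001, 0.0, -1.0], [-0.0, -1.0, -0.0]]
force: [0.5, -0.3, 0.6]
opening: 0.0767
```

>>> {"api": "jog_arm", "payload": {
  "delta_pos": [
    [0,0,0],
    [0,0,0],
    [0,0,0],
    [0,0,0],
    [0,0,0]
  ],
  "twist": [
    [0,0,0],
    [0,0,0],
    [0,0,0],
    [0,0,0],
    [0,0,0]
  ]
}}

```text
time: 27.12
eef_pos: [0.4919, 0.3226, 0.0603]
orientation: [[-1.0, -0.0, -0.001], [0.001, 0.0, -1.0], [0.0, -1.0, -0.0]]
force: [-0.5, 0.3, -0.3]
opening: 0.088
```

>>> {"api": "jog_arm", "payload": {
  "delta_pos": [
    [0,-0.04,0],
    [0,-0.13,0],
    [0,-0.24,0],
    [0,-0.35,0],
    [0,-0.46,0]
  ],
  "twist": [
    [0,0,0],
    [0,0,0],
    [0,0,0],
    [0,0,0],
    [0,0,0]
  ]
}}

```text
time: 27.53
eef_pos: [0.4916, 0.3225, 0.2008]
orientation: [[-1.0, 0.0, -0.001], [0.001, 0.0, -1.0], [-0.0, -1.0, -0.0]]
force: [-0.4, 0.6, 0.3]
opening: 0.0877
```

>>> {"api": "jog_arm", "payload": {
  "delta_pos": [
    [0,-0.1,0],
    [0,-0.2,0],
    [0,-0.25,0],
    [0,-0.25,0],
    [0,-0.25,0]
  ],
  "twist": [
    [0,0,0],
    [0,0,0],
    [0,0,0],
    [0,0,0],
    [0,0,0]
  ]
}}

```text
time: 27.95
eef_pos: [0.4922, 0.3228, 0.2747]
orientation: [[-1.0, 0.002, -0.001], [0.001, 0.001, -1.0], [-0.002, -1.0, -0.001]]
force: [0.3, -0.0, 0.2]
opening: 0.0878
```

```bash
python3 -c "
from h import *
print(telemetry.observe()['time'])
for n in('scene','wrist'): cv2.imwrite(f'pics/{n}9.png',cv2.convertScaleAbs(imaging.capture(n)[:,:,::-1],alpha=1.6))"
```

```text
27.95
```

View pics/scene9.png

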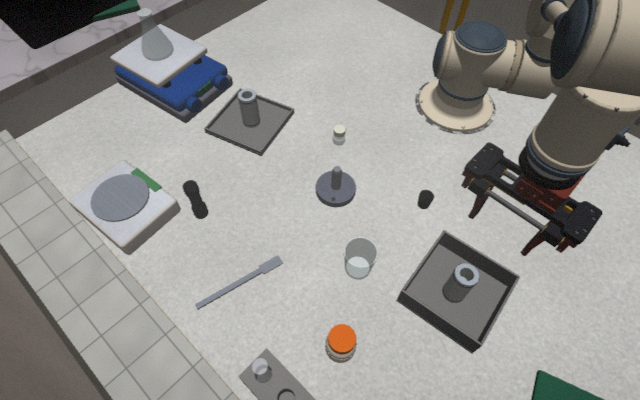

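View pics/wrist9.png

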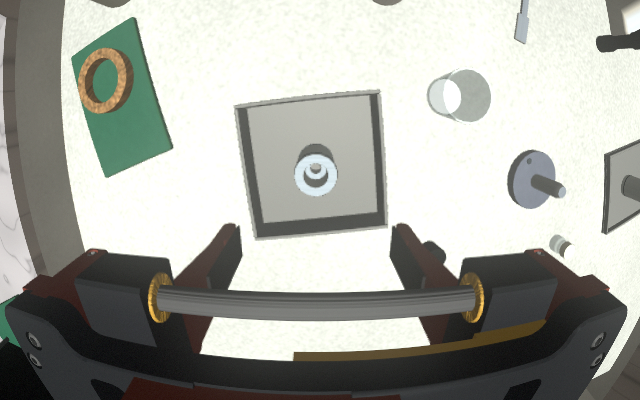

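The scene view shows both sleeves upright, one mid-tray at (249,108) and one mid-bin at (460,283). The bystanders are where they were, and the gripper is clear and open. I'll hand in.

```bash
python3 -c "
from h import *
print(arm.close_job())"
```

```text
the job is handed in; nothing more can be done
None
```

I tested both sleeves on the gauge pin, sorted them and handed the job in at about 28 s of the 72 s allowed. `close_job` gave no verdict.

- **First sleeve (good):** it slid fully home on the gauge's round base, with TCP at 76 mm and about 9 N total change in vertical force. It was lowered into the middle of the shallow tray and released there.
- **Second sleeve (bad):** it stopped on the pin's top, with TCP at 106 mm and about 8 N change in vertical force. It was lowered into the middle of the deep bin and released there.

The last pictures show both sleeves upright and central, the other items where they were by eye, and the open gripper clear of everything.

No check failed. Two readings disagreed slightly: the cameras differed by 1–2 mm on positions, and the finger opening read 47 mm on the 48 mm second sleeve. Neither affected the fit on the pin.

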